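Fit a battery pack to the tester and start the test

ROBOT

A 6-joint arm with a two-finger parallel gripper is mounted at the origin on the work surface. World frame = base frame: x ahead of the robot, y to its left, z up, the work surface at z = 0. Lengths are in m, angles in degrees, forces in N, time in s.
With the tool pointing down it reaches from about 0.3 to 0.75 m from the base axis. Payload 8.5 kg.
Tool frame: the origin (TCP) lies at the very end of the fingers, on their centre line; the grasp point (between the pads) lies 19 mm behind it (env.tcp_to_grasp is the distance from the TCP to the grasp point, in m); z points along the fingers, y is the line along which they close (so a half turn about z gives the same grasp; the last joint's range is limited). The gripper opens to 85 mm and grips with 20 to 120 N. Pads are 22 mm wide; open, the fingers measure 114 mm over their backs; the gripper's body (76 mm by 85 mm) begins 54 mm behind the grasp point. The pads swing forward as they close: fully open they stand 13 mm farther back than shut.
Start: joints at [-78.455, 21.807, 74.336, -0, 83.858, -12.336], TCP at [0.223, -0.503, 0.231] pointing down, gripper open.
Joint ranges: [-178.18, 178.18], [-50.72, 133.34], [12.68, 142.11], [-81.47, 261.47], [9.98, 163.14], [-165.26, 165.26]. Speed limits (degrees/s): [136.94, 136.94, 180, 180, 180, 180].

INTERFACE

Orientations are given as a 3x3 rotation matrix whose columns are the frame's x, y, z axes.
In Python, from rig import status, get_image, env gives the robot as it stands.
- The arm moves only by the shell command python3 -m handwheel 'ROWS' [FORCE]. ROWS is text: rows parted by semicolons, each of 7 numbers parted by spaces: the shift along the world's x, y, z in cm, then the turn, a rotation vector about the world's x, y, z in degrees, then the opening, from 0 (shut) to 1 (fully open). In form: dx dy dz wx wy wz gripper; .... A call has 1 to 8 rows; each row is the pose to reach, as a shift and turn from the pose commanded when the call began; what a row does not reach only later rows make up. A row lasts 1/12 s, in which the tool goes at most 41.7 mm and 7.16 degrees, less where a joint would pass 70% of its speed; a pose out of reach is approached as far as the arm can. A call with a gripper value outside its range is refused whole. The fingers move at their own pace and stop on an object; FORCE is the grip in N (left out, the last holds). Time passes only in rows, so rows that repeat a pose let the fingers close. It gives the time, the measured TCP pose, the force, the opening and the grip force at its end, in the units of the state.
- status.observe(): the state, without advancing time (a new reading comes with each control period).
- get_image(name): name is "scene" or "side" or "wrist"; returns a dict with "color" (400x640x3 uint8, red, green, blue), "vertical_fov" (degrees; the focal length in pixels is half the picture's height over the tangent of half this angle, whatever the lens; pixels are square), "cx", "cy" (the principal point, pixels), "xyz" and "orientation" of the camera in the world. Camera axes: x right, y down, z forward; pixel columns grow to the right and rows downward; lengths in m; the calibration is good to about 2 mm. A picture is of the moment at which its call begins. There is no depth.
- env.close_job(): hands the job in; it is judged then, once.
The state is a dict: "time_s": time; "q": joint angles; "qvel": joint speeds; "joint_efforts": joint torques, N m; "position": TCP position; "tool_rot": TCP orientation; "ft_force": force on the tool from outside, world axes, zero at the start; "wrist_torque": the same for the moment, N m; "grip_width": finger opening in m; "gripper_force": force on a finger pad.
Only numpy, scipy, OpenCV 4.12 (cv2) and the standard library are available. Lean on these libraries where they do the work, as an engineer would, in place of code of your own. Each camera call takes 0.05 s, during which the arm holds its last target. There are 200 camera calls.

TASK

Slide the blue battery pack, leading end first, up the sloping shoe of the battery tester until it is fully home against the end wall and the sprung catch holds it, and let go. Then press the green start button fully in and release it. Do not press the red stop button, and leave the other packs, the yellow meter and the cradle of cells where they are.

Things in the scene. Friction and masses are not known exactly. Their poses are not given: they have to be found in the camera images.
- pack_blue_mid (a point): Centre of the blue-topped battery pack (loose, 0.25-0.5 kg), 27 mm above its underside. 88 mm long (x), 54 wide (y), 54 high (z). +x is its leading end; a black thumb catch is on top near the -x end. The straight-sided housing, black below and blue above, takes the upper 40 mm. It starts standing on its foot on the bench, leading end away from the robot within 0.4 rad.
- pack_blue_foot (a point): Middle of the underside of the blue pack's T-shaped black foot (14 mm high, below the housing): a stem 24 mm wide over a foot plate 36 wide, 6 thick, from 38 mm ahead of this point to 34 behind, front corners tapered. A notch across the plate, 6 to 20 mm ahead, takes the catch. Pack home: this point is at the shoe's origin.
- tester: The battery tester, a fixed beige console 240 wide, 246 deep, 124 mm high. Its sloping face rises away from the robot at 25 degrees to the bench, from a front edge 35 mm above it. Shoe on the left of the face, buttons and display on the right. Origin: middle of its underside; x to its back, y to its left.
- shoe: The shoe: two black rails with inward lips that take the pack's foot. Origin on the sloping face, on the centre line, under the centre of a pack that is fully home. x up the slope (sliding direction), y left, z square out of the face; a pack at home has its axes along these, its centre at (0, 0, 27 mm). End wall, 54 wide, 30 high, stops the pack's leading face at x = 44 mm.
- shoe_mouth (a point): Start of the shoe's flared mouth, on the face at x = -52 mm in the shoe's frame; straight rails from -36 mm. Below it the face is plain for 89 mm down the slope. Face and rails are slippery: a pack let go before it is caught slides back down. Rails and lips: 12 mm high, 52 wide over all, 38.6 inside (foot plate 36), 28.4 between lips (stem 24), 7.5 under lips (plate 6).
- catch (a joint): Sprung steel roller, 14 mm wide, between the rails at x = 13.5 mm in the shoe's frame, 3 mm proud. 0 = out, 0.003 m = level with the face. From 22 mm short of home the pack's foot rides over it, and it springs up into the notch within about 5 mm of home; this takes 5 to 10 N of push up the slope. Press across the slope only lightly or the foot binds. Once caught the pack slips back 2 mm at most.
- start_top (a point): Centre of the top of the green start button, 26 mm across, on the right of the sloping face; it stands 22 mm square out of the face, in a round steel collar 42 mm across and 12 mm high. Its z axis points square out of the face (25 degrees from vertical, towards the robot); press against it.
- start (a joint): Travel of the green start button: 0 = out, 0.006 m = fully in (about 5 N); it springs back.
- stop_top (a point): Centre of the top of the red stop button, same size, 55 mm to the right of the green one. Not to be pressed.
- stop (a joint): Travel of the red stop button, as for the green one.
- pack_grey_mid (a point): Centre of the grey-topped pack, a bystander of the same size and shape as the blue one, standing loose on the bench.
- pack_orange_mid (a point): Centre of the orange-topped pack, a bystander of the same size and shape, standing loose on the bench.
- meter_mid (a point): Centre of the yellow hand meter, 150 x 76 x 38 mm, lying loose on the bench.
- cell_cradle_mid (a point): Centre of a white cradle with four round cells, 80 x 90 x 32 mm, loose on the bench.
Mind the look-alikes: they are no part of the job. Leave any pink or turquoise look-alike of the part that bears pack_blue_mid alone.

How it is judged (in metres and radians):
On the way, in this order (a step that is already met when the one before it is completed fails the run):
1. the blue pack is fully home on the shoe, the catch up in its notch, and the fingers are off it (x of pack_blue_mid in the frame of shoe between -0.004 and 0.004 m and y of pack_blue_mid in the frame of shoe between -0.004 and 0.004 m and z of pack_blue_mid in the frame of shoe below 0.031 m and angle between the x axis of pack_blue_mid and the x axis of shoe, either way round below 0.08 rad and value of joint catch below 0.0015 m and contact force between the fingers and pack_blue below 0.5 N), for 0.2 s.
2. the green start button is pressed fully in (value of joint start above 0.0045 m), for 0.05 s.
At the end, for the whole second after the job is handed in: The blue pack is at rest on the shoe within 4 mm of fully home along and across it, foot down under the lips and in line with the rails within 0.08 rad, with the catch sprung up into its notch (less than 1.5 mm in), and the green button is out again (x of pack_blue_mid in the frame of shoe between -0.004 and 0.004 m and y of pack_blue_mid in the frame of shoe between -0.004 and 0.004 m and z of pack_blue_mid in the frame of shoe below 0.031 m and angle between the x axis of pack_blue_mid and the x axis of shoe, either way round below 0.08 rad and value of joint catch below 0.0015 m and linear speed of pack_blue below 0.02 m/s and value of joint start below 0.002 m); the robot touches nothing.
It fails at once if the red stop button is pressed (value of joint stop above 0.003 m).
It fails at once if the grey pack is moved by more than 20 mm (distance of pack_grey_mid from where it was at the start of the episode above 0.02 m).
It fails at once if the orange pack is moved by more than 20 mm (distance of pack_orange_mid from where it was at the start of the episode above 0.02 m).
It fails at once if the meter is moved by more than 20 mm (distance of meter_mid from where it was at the start of the episode above 0.02 m).
It fails at once if the cradle of cells is moved by more than 20 mm (distance of cell_cradle_mid from where it was at the start of the episode above 0.02 m).
It also fails if it takes over 64 s, if anything falls off the work surface, if the arm or the gripper's body presses on something with over 40 N, if the wrist force passes 120 N, or if a joint passes its speed limit or range.

## Working session

There is one attempt and no reset: what is moved stays moved. The work goes in short steps, Python scripts to look and compute and a shell command to move; the robot and the scene stay as the last step left them, time stands still between calls to the robot, and variables do not carry over. Pictures are saved under pics/ and viewed, at most 13 in all, crops included, and the job is handed in when it is done.

```bash
ls; mkdir -p pics; python3 - <<'E'
from rig import status,get_image,env
import cv2,numpy as np
for n in("scene","side","wrist"):
    g=get_image(n);cv2.imwrite(f"pics/{n}0.png",g["color"][:,:,::-1]);print(n,g["vertical_fov"],g["cx"],g["cy"],np.round(g["xyz"],4).tolist(),np.round(g["orientation"],4).tolist())
s=status.observe();print(s["time_s"],s["position"],s["tool_rot"],s["ft_force"],env.tcp_to_grasp)
E
```

```text
pics
scene 44.33914232236129 326.0287469252268 199.13205729809258 [1.4918, -0.0719, 1.1295] [[0.1374, 0.7194, -0.6809], [0.9905, -0.1009, 0.0933], [-0.0015, -0.6872, -0.7264]]
side 49.83704508866561 316.4671344835064 202.68769925757968 [0.3268, 0.8311, 0.752] [[-0.9699, -0.1357, 0.2024], [-0.2426, 0.6158, -0.7496], [-0.0229, -0.7761, -0.6302]]
wrist 64.40107091883843 316.69386134201153 199.38636402100047 [0.2974, -0.4709, 0.3736] [[0.4045, -0.8682, -0.2875], [-0.9145, -0.3847, -0.1249], [-0.0021, 0.3135, -0.9496]]
0.15 [ 0.22262194 -0.50271652  0.23087619] [[ 9.14396382e-01  4.04819991e-01 -1.75606425e-04]
 [ 4.04819952e-01 -9.14395853e-01  1.01507178e-03]
 [ 2.50347560e-04 -9.99266944e-04 -9.99999469e-01]] [-0.33022692  0.5396045  -0.4147104 ] 0.0187
```

View pics/scene0.png

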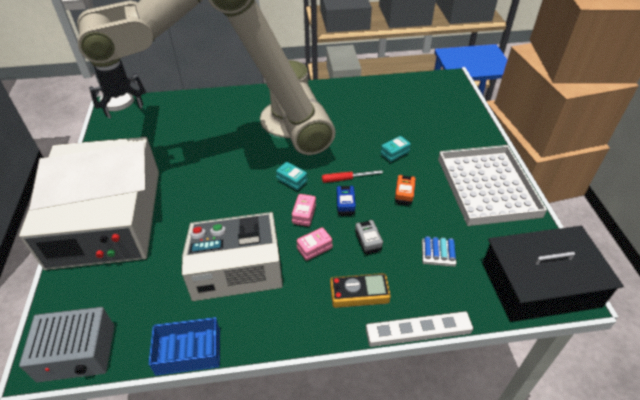

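View pics/side0.png

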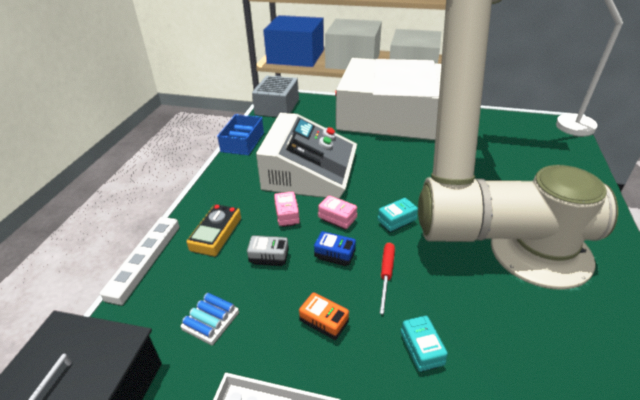

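The scene view shows the tester at about (232,255). The only blue pack is at (346,198), and in the side view at (335,247). Around it are pink packs (304,209) and (314,243), turquoise (292,175) and (396,148), grey (369,236) and orange (405,188). Next I'll view enlarged crops to confirm it.

```bash
cat > h.py <<'E'
import numpy as np,cv2,json
from rig import status,get_image,env
def snap(n,f):
    g=get_image(n);cv2.imwrite(f"pics/{f}.png",g["color"][:,:,::-1])
    json.dump({k:(np.array(g[k]).tolist()) for k in("vertical_fov","cx","cy","xyz","orientation")},open(f"pics/{f}.json","w"))
def K(g): return 200/np.tan(np.radians(g["vertical_fov"]/2))
def ray(f,u,v):
    g=json.load(open(f"pics/{f}.json"));d=np.array(g["orientation"])@[(u-g["cx"])/K(g),(v-g["cy"])/K(g),1]
    return np.array(g["xyz"]),d/np.linalg.norm(d)
def atz(f,u,v,z): c,d=ray(f,u,v);return c+d*(z-c[2])/d[2]
def tri(*obs):
    A=0;b=0
    for o in obs:
        c,d=ray(*o);P=np.eye(3)-np.outer(d,d);A=A+P;b=b+P@c
    x=np.linalg.solve(A,b);return x,[round(1000*np.linalg.norm(np.cross(ray(*o)[1],x-ray(*o)[0])),1) for o in obs]
def proj(f,p):
    g=json.load(open(f"pics/{f}.json"));q=np.array(g["orientation"]).T@(np.array(p)-g["xyz"]);return q[:2]/q[2]*K(g)+[g["cx"],g["cy"]]
def crop(f,x,y,w,h,k,o): cv2.imwrite(f"pics/{o}.png",cv2.resize(cv2.imread(f"pics/{f}.png")[y:y+h,x:x+w],None,fx=k,fy=k,interpolation=cv2.INTER_CUBIC))
E
python3 - <<'E'
from h import *
snap("scene","s1");snap("side","d1")
a=cv2.imread("pics/s1.png")[180:300,175:375];b=cv2.imread("pics/d1.png")[105:270,240:370]
cv2.imwrite("pics/c1.png",np.hstack([cv2.resize(a,(400,240),interpolation=2)]) )
A=cv2.resize(a,None,fx=4,fy=4,interpolation=2);cv2.imwrite("pics/c1.png",A)
B=cv2.resize(b,None,fx=3.6,fy=3.6,interpolation=2);cv2.imwrite("pics/c2.png",B)
E
```

```text
(no output)
```

View pics/c1.png

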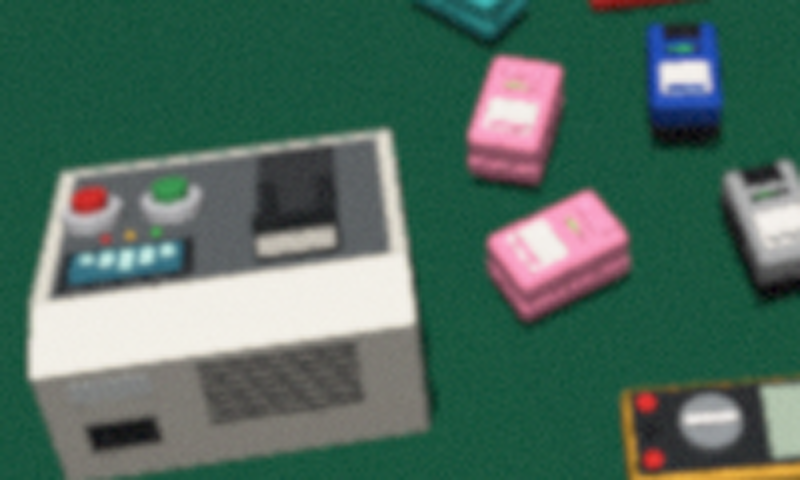

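View pics/c2.png

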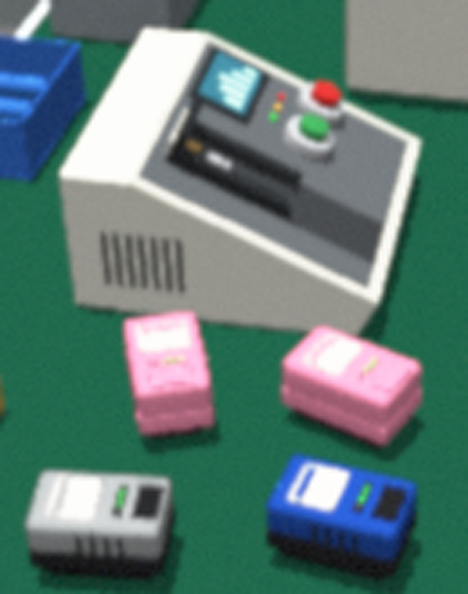

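```bash
python3 - <<'E'
from h import *
from scipy.optimize import least_squares
S=lambda u,v:("s1",175+u/4,180+v/4)
D=lambda u,v:("d1",240+u/3.6,105+v/3.6)
W=.12;L=.123
obs=[(S(62,172),(-L,-W,.035)),(S(392,130),(-L,W,.035)),(S(30,378),(L,-W,.124)),(S(418,325),(L,W,.124)),
(D(378,302),(-L,W,.035)),(D(62,178),(L,W,.124)),(D(420,142),(-L,-W,.035))]
def T(p,q):
    c,s=np.cos(p[2]),np.sin(p[2]);return np.array([p[0]+c*q[0]-s*q[1],p[1]+s*q[0]+c*q[1],q[2]])
f=lambda p:np.concatenate([proj(o[0],T(p,q))-o[1:] for o,q in obs])
r=least_squares(f,[.6,-.15,0]);p=r.x;print("tester",p,np.degrees(p[2]),np.round(r.fun.reshape(-1,2),1).tolist())
c,s=np.cos(p[2]),np.sin(p[2])
def loc(x): d=x-[p[0],p[1],0];l=np.array([c*d[0]+s*d[1],-s*d[0]+c*d[1],d[2]]);return l,(l[2]-.035-(l[0]+L)*np.tan(np.radians(25)))*np.cos(np.radians(25))
for n,a in dict(green=(S(172,186),D(314,125)),red=(S(90,199),D(325,92))).items():
    x,e=tri(*a);print(n,x,e,loc(x))
for n,(a,z) in dict(top1=(S(650,23),.054),top2=(S(716,25),.054),top3=(S(653,108),.054),top4=(S(719,110),.054),
 e1=(D(300,455),.054),e2=(D(415,487),.054),e3=(D(268,505),.054),e4=(D(392,545),.054)).items():print(n,np.round(atz(*a,z),4))
for n,a in dict(wl=S(335,228),wr=S(258,235)).items():
    print(n,[np.round(loc(atz(*a,z))[0],3) for z in(.10,.115,.13)])
E
```

```text
tester [ 0.62378508 -0.21264676  0.03961171] 2.2695840633551763 [[0.4, -0.2], [-0.6, -0.5], [0.2, -0.7], [0.1, -1.5], [-0.3, -0.2], [-1.7, -1.4], [-0.3, -0.9]]
green [ 0.57989577 -0.24914042  0.09111032] [np.float64(0.3), np.float64(0.3)] (array([-0.04530008, -0.03472697,  0.09111032]), np.float64(0.018015809542952427))
red [ 0.5831875  -0.30509433  0.09040433] [np.float64(0.4), np.float64(0.4)] (array([-0.04422678, -0.09076734,  0.09040433]), np.float64(0.016922378892195687))
top1 [0.4322 0.1092 0.054 ]
top2 [0.4414 0.1594 0.054 ]
top3 [0.5206 0.0978 0.054 ]
top4 [0.5294 0.146  0.054 ]
e1 [0.5087 0.1022 0.054 ]
e2 [0.4296 0.1154 0.054 ]
e3 [0.5179 0.1521 0.054 ]
e4 [0.4344 0.1691 0.054 ]
wl [array([0.02 , 0.074, 0.1  ]), array([0.032, 0.074, 0.115]), array([0.045, 0.075, 0.13 ])]
wr [array([0.017, 0.022, 0.1  ]), array([0.029, 0.024, 0.115]), array([0.042, 0.025, 0.13 ])]
```

The enlarged crops confirm it. The pack at scene (346,198) has a blue top, a black lower housing and a black thumb catch on the robot side, so it is pack_blue. It lies at about (0.477, 0.132) with a yaw of about -8°. The tester pose fits to about 1.5 px, with the shoe at local y of about +0.049. Now I'll move above the pack.

```bash
python3 -m handwheel '4 10 0 0 0 -7 1;8 20 0 0 0 -14 1;12 30 -1 0 0 -21 1;12 30 -1 0 0 -28 1;12 30 -1 0 0 -32 1;12 30 -1 0 0 -32 1;12 30 -1 0 0 -32 1;12 30 -1 0 0 -32 1' 40
python3 -m handwheel '1.5 4 0 0 0 0 1;3 8 0 0 0 0 1;4.5 12 0 0 0 0 1;6 16 0 0 0 0 1;7.5 20 0 0 0 0 1;9 24 0 0 0 0 1;10.5 28 -1 0 0 0 1;12 31.5 -2 0 0 0 1'
python3 -m handwheel '1.4 2 -2 0 0 0 1;1.4 2 -2 0 0 0 1;1.4 2 -2 0 0 0 1;1.4 2 -2 0 0 0 1'
python3 - <<'E'
from h import *
snap("wrist","w1");s=status.observe();print(s["position"],s["tool_rot"])
E
```

```text
time_s: 0.92
position: [0.3429, -0.2002, 0.2213]
tool_rot: [[0.99, -0.141, 0.0], [-0.141, -0.99, 0.0], [0.0, -0.0, -1.0]]
ft_force: [0.0, -0.4, -0.6]
grip_width: 0.0856
gripper_force: 0.0
time_s: 1.58
position: [0.4608, 0.1091, 0.2032]
tool_rot: [[0.99, -0.141, 0.002], [-0.141, -0.99, -0.0], [0.002, -0.0, -1.0]]
ft_force: [1.4, -0.4, 0.3]
grip_width: 0.0853
gripper_force: 0.0
time_s: 1.92
position: [0.4743, 0.1263, 0.1831]
tool_rot: [[0.99, -0.141, -0.0], [-0.141, -0.99, -0.0], [-0.0, 0.0, -1.0]]
ft_force: [0.3, -0.3, 0.1]
grip_width: 0.0853
gripper_force: 0.0
[0.47430787 0.12594316 0.18341911] [[ 9.89850285e-01 -1.42112150e-01  7.42095047e-04]
 [-1.42112075e-01 -9.89850562e-01 -1.53017209e-04]
 [ 7.56308804e-04  4.60034612e-05 -9.99999713e-01]]
```

View pics/w1.png

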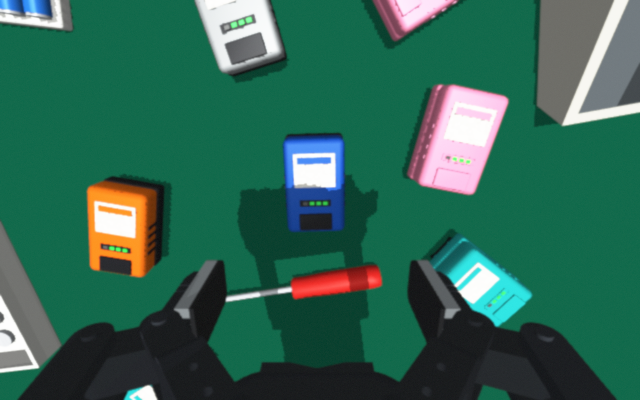

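The wrist view shows the blue pack with its top corners at about (284,135), (343,134), (344,231) and (287,232), and free space for the fingers on both sides.

```bash
python3 - <<'E'
from h import *
P=[atz("w1",u,v,.054)[:2] for u,v in((284,135),(343,134),(344,231),(287,232))]
print(np.round(P,4));c=np.mean(P,0);a=(P[0]+P[1]-P[2]-P[3])/2
print(c,np.linalg.norm(a),np.degrees(np.arctan2(a[1],a[0])),np.linalg.norm(P[0]-P[1]))
E
```

```text
[[0.5267 0.1464]
 [0.5204 0.0969]
 [0.4317 0.1063]
 [0.4382 0.1591]]
[0.47922966 0.12716415] 0.08931974482950747 -7.125664085006169 0.04984835188539262
```

```bash
python3 -m handwheel '.5 .1 -3 0 0 1 1;.5 .1 -6 0 0 1 1;.5 .1 -9 0 0 1 1;.5 .1 -12 0 0 1 1;.5 .1 -14.5 0 0 1 1;.5 .1 -16 0 0 1 1;.5 .1 -16.9 0 0 1 1;.5 .1 -16.9 0 0 1 1'
python3 -m handwheel '0 0 0 0 0 0 .5;0 0 0 0 0 0 .5;0 0 0 0 0 0 .5;0 0 0 0 0 0 .5;0 0 0 0 0 0 .5;0 0 0 0 0 0 .5;0 0 0 0 0 0 .5;0 0 0 0 0 0 .5' 60
```

```text
time_s: 2.63
position: [0.479, 0.1268, 0.0132]
tool_rot: [[0.992, -0.125, -0.002], [-0.125, -0.992, -0.0], [-0.002, 0.0, -1.0]]
ft_force: [-0.7, -0.8, -0.2]
grip_width: 0.0854
gripper_force: 0.0
time_s: 3.3
position: [0.4802, 0.1276, 0.0153]
tool_rot: [[0.992, -0.124, 0.003], [-0.124, -0.992, -0.0], [0.003, -0.0, -1.0]]
ft_force: [-0.7, -0.3, 5.7]
grip_width: 0.0536
gripper_force: 63.2
```

Gripped at 53.6 mm. Lift, and work out the staging pose in front of the shoe mouth.

```bash
python3 -m handwheel '0 0 1 0 0 0 .5;0 0 3 0 0 0 .5;0 0 6 0 0 0 .5;0 0 10 0 0 0 .5;0 0 14 0 0 0 .5;0 0 17 0 0 0 .5;0 0 17 0 0 0 .5'
cat >> h.py <<'E'
from scipy.spatial.transform import Rotation as R
TP=[.6238,-.2126,np.radians(2.27)];SY=.049
def shoe():
    Rz=R.from_euler('z',TP[2]).as_matrix();a=np.radians(25);ca,sa=np.cos(a),np.sin(a)
    M=Rz@np.array([[ca,0,-sa],[0,1,0],[sa,0,ca]])
    o=np.array([TP[0],TP[1],0])+Rz@np.array([-.123+.141*ca,SY,.035+.141*sa]);return o,M
def goal(sx,sy,sz):
    "delta (cm, rotvec deg) from measured pose so that TCP is at shoe coords, tool z = -shoe z"
    o,M=shoe();s=status.observe();Rt=np.array(s["tool_rot"]);G=np.c_[M[:,0],-M[:,1],-M[:,2]]
    p=o+M@[sx,sy,sz];return np.round((p-s["position"])*100,2),np.round(R.from_matrix(G@Rt.T).as_rotvec(degrees=True),2)
def inshoe(): o,M=shoe();return np.round(M.T@(np.array(status.observe()["position"])-o),4)
E
python3 - <<'E'
from h import *
print(shoe());print(goal(-.15,0,.08));s=status.observe();print(s["position"],s["grip_width"],s["ft_force"])
E
```

```text
time_s: 3.88
position: [0.4815, 0.1278, 0.1903]
tool_rot: [[0.992, -0.124, 0.012], [-0.124, -0.992, 0.0], [0.012, -0.002, -1.0]]
ft_force: [0.9, 0.3, -3.0]
grip_width: 0.0532
gripper_force: 64.2
(array([ 0.62664482, -0.16344875,  0.09458917]), array([[ 0.90559658, -0.03960861, -0.42228662],
       [ 0.03589759,  0.99921527, -0.01673932],
       [ 0.42261826,  0.        ,  0.90630779]]))
(array([ -2.45, -29.8 ,  -8.66]), array([ -1.13, -24.31,   9.21]))
[0.48151448 0.12784662 0.19033525] 0.0531583316704678 [ 0.85697736  0.29468228 -3.02509925]
```

```bash
python3 -m handwheel '-.5 -3 0 0 0 0 .5;-1 -7 0 -.3 -6 2.3 .5;-1.5 -11 0 -.55 -12 4.6 .5;-2 -15 0 -.8 -18 6.9 .5;-2.5 -19 0 -1.1 -24.3 9.2 .5;-2.5 -23 0 -1.1 -24.3 9.2 .5;-2.5 -26.5 0 -1.1 -24.3 9.2 .5;-2.5 -29.8 0 -1.1 -24.3 9.2 .5'
python3 -m handwheel '0 0 -3 0 0 0 .5;0 0 -5 0 0 0 .5;0 0 -5 0 0 0 .5;0 0 -5 0 0 0 .5'
python3 - <<'E'
from h import *
snap("wrist","w2");snap("side","d2");print(inshoe(),goal(-.15,0,.08))
a=cv2.imread("pics/w2.png");b=cv2.imread("pics/d2.png")[90:250,250:410]
cv2.imwrite("pics/w2z.png",a)
crop("d2",250,90,160,130,4,"d2z")
E
```

```text
time_s: 4.55
position: [0.4528, -0.16, 0.1834]
tool_rot: [[0.911, 0.039, 0.411], [0.035, -0.999, 0.015], [0.411, 0.0, -0.912]]
ft_force: [2.2, 0.0, -2.4]
grip_width: 0.0534
gripper_force: 64.5
time_s: 4.88
position: [0.4539, -0.1585, 0.1332]
tool_rot: [[0.912, 0.038, 0.409], [0.035, -0.999, 0.017], [0.41, -0.001, -0.912]]
ft_force: [0.5, -0.0, -2.8]
grip_width: 0.0534
gripper_force: 64.4
[-0.1384  0.0114  0.1089] (array([ 0.21, -1.13, -3.11]), array([ 0.14, -0.64,  0.01]))
```

View pics/w2.png

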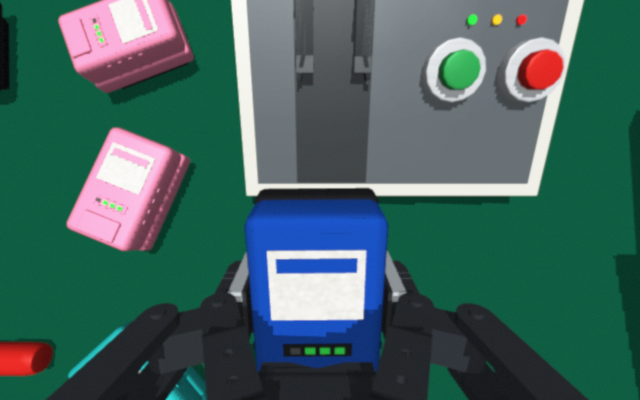

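View pics/d2z.png

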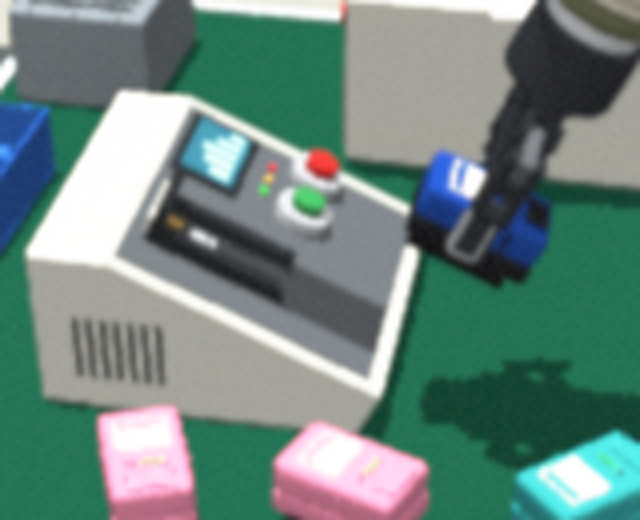

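The wrist view shows the front edge corners at (247,194) and (538,194), and the dark shoe strip from (296,183) to (367,183). The rail mouths are at (305,72) and (362,72), and the green and red tops at (461,70) and (541,69). The side view shows the pack held square, well clear of the front edge.

```bash
python3 - <<'E'
from h import *
o,M=shoe()
def onplane(u,v,h):
    c,d=ray("w2",u,v);t=(h-M[:,2]@(c-o))/(M[:,2]@d);return np.round((M.T@(c+t*d-o))*1000,1)
for n,(u,v,h) in dict(fl=(247,194,0),fr=(538,194,0),stl=(296,183,0),str=(367,183,0),stl2=(295,95,0),str2=(370,95,0),rl=(305,73,.0),rr=(362,73,0),rl1=(305,57,.012),rr1=(362,57,.012),green=(461,70,.022),red=(541,69,.022),gc=(456,70,.012),rc=(534,71,.012)).items():print(n,onplane(u,v,h))
# pack top corners, plane unknown: use pack centre est. = TCP
s=status.observe();Rt=np.array(s["tool_rot"]);p=np.array(s["position"])
for (u,v) in((249,203),(385,203),(250,362),(380,362)):
    c,d=ray("w2",u,v);n=-Rt[:,2];t=(.040-n@(c-p))/(n@d);print("tool",np.round(Rt.T@(c+t*d-p)*1000,1))
E
```

```text
fl [-137.9   68.8    0. ]
fr [-138.4 -171.3    0. ]
stl [-128.5   28.1    0. ]
str [-128.6  -29.8    0. ]
stl2 [-60.3  27.2   0. ]
str2 [-60.4 -28.7  -0. ]
rl [-45.   19.5   0. ]
rr [-45.2 -22.1  -0. ]
rl1 [-35.4  19.   12. ]
rr1 [-35.5 -20.   12. ]
green [-44.4 -84.7  22. ]
red [ -44.  -137.6   22. ]
gc [-43.9 -85.5  12. ]
rc [ -44.7 -139.6   12. ]
tool [ 45.5 -22.3 -40. ]
tool [ 45.4  23.6 -40. ]
tool [-22.9 -26.7 -40. ]
tool [-22.8  26.  -40. ]
```

```bash
python3 - <<'E'
from h import *
print(goal(-.107,-.0005,.045),goal(-.107,-.0005,.022),shoe()[1].round(3).tolist())
E
```

```text
(array([ 5.59, -0.97, -4.47]), array([ 0.14, -0.64,  0.01])) (array([ 6.56, -0.93, -6.55]), array([ 0.14, -0.64,  0.01])) [[0.906, -0.04, -0.422], [0.036, 0.999, -0.017], [0.423, 0.0, 0.906]]
```

```bash
python3 -m handwheel '1.5 -.3 -1 0 -.6 0 .5;3 -.6 -2.2 0 -.6 0 .5;4.5 -.9 -3.4 0 -.6 0 .5;5.6 -1 -4.5 0 -.6 0 .5;6 -.95 -5.5 0 -.6 0 .5;6.6 -.9 -6.5 0 -.6 0 .5;6.6 -.9 -6.5 0 -.6 0 .5;6.6 -.9 -6.5 0 -.6 0 .5'
python3 - <<'E'
from h import *
print(inshoe(),goal(-.107,-.0005,.0155))
E
```

```text
time_s: 5.65
position: [0.5205, -0.1676, 0.0692]
tool_rot: [[0.906, 0.04, 0.421], [0.036, -0.999, 0.015], [0.421, 0.001, -0.907]]
ft_force: [-0.9, -0.1, -2.8]
grip_width: 0.0534
gripper_force: 64.4
[-1.07e-01  1.00e-04  2.19e-02] (array([ 0.28, -0.04, -0.58]), array([ 0.09, -0.09,  0.  ]))
```

```bash
python3 -m handwheel '.08 -.04 -.18 0 0 0 .5;.16 -.04 -.36 0 0 0 .5;.2 -.04 -.45 0 0 0 .5;.2 -.04 -.45 0 0 0 .5;.2 -.04 -.45 0 0 0 .5'
python3 -c "
from h import *
print(inshoe(),shoe()[1].T@status.observe()['ft_force'])"
python3 -m handwheel '.04 0 -.09 0 0 0 .5;.04 0 -.09 0 0 0 .5;.04 0 -.09 0 0 0 .5'
python3 -c "
from h import *
print(inshoe(),shoe()[1].T@status.observe()['ft_force'])"
```

```text
time_s: 6.07
position: [0.5225, -0.1685, 0.0645]
tool_rot: [[0.906, 0.038, 0.421], [0.035, -0.999, 0.015], [0.421, 0.002, -0.907]]
ft_force: [-0.8, 0.8, -2.8]
grip_width: 0.0533
gripper_force: 64.4
[-0.1073 -0.0009  0.0168] [-1.88914251  0.84495898 -2.18376702]
time_s: 6.32
position: [0.5229, -0.1685, 0.0634]
tool_rot: [[0.906, 0.038, 0.421], [0.035, -0.999, 0.015], [0.421, 0.001, -0.907]]
ft_force: [0.4, 0.0, -3.0]
grip_width: 0.0538
gripper_force: 64.4
[-0.1074 -0.0009  0.0156] [-0.93690653  0.01857526 -2.85612383]
```

```bash
for i in 1 2; do python3 -m handwheel '.04 0 -.09 0 0 0 .5;.04 0 -.09 0 0 0 .5;.04 0 -.09 0 0 0 .5' >/dev/null
python3 -c "
from h import *
print(inshoe(),shoe()[1].T@status.observe()['ft_force'])"; done
```

```text
[-0.1073 -0.001   0.015 ] [-4.00246861  1.0072752   5.9649113 ]
[-0.1073 -0.0009  0.0149] [-6.71202937  0.730027   22.4040071 ]
```

```bash
python3 -m handwheel '-.05 .04 .11 0 0 0 .5;.4 .06 .32 0 0 0 .5;.86 .08 .53 0 0 0 .5;1.31 .09 .74 0 0 0 .5;1.76 .11 .96 0 0 0 .5;1.76 .11 .96 0 0 0 .5;1.76 .11 .96 0 0 0 .5' 
python3 -c "
from h import *
print(inshoe(),shoe()[1].T@status.observe()['ft_force'])"
```

```text
time_s: 7.4
position: [0.5422, -0.1676, 0.0717]
tool_rot: [[0.906, 0.038, 0.422], [0.036, -0.999, 0.014], [0.423, 0.002, -0.906]]
ft_force: [-1.2, 0.4, 2.8]
grip_width: 0.0535
gripper_force: 65.1
[-0.0863 -0.0008  0.015 ] [0.14124349 0.41338685 3.06842205]
```

Contact is light. The foot is just at the flare, so I'll take one close look at the alignment.

```bash
python3 -c "
from h import *
snap('wrist','w3');crop('w3',200,20,240,180,3.3,'w3z')"
```

```text
(no output)
```

View pics/w3z.png

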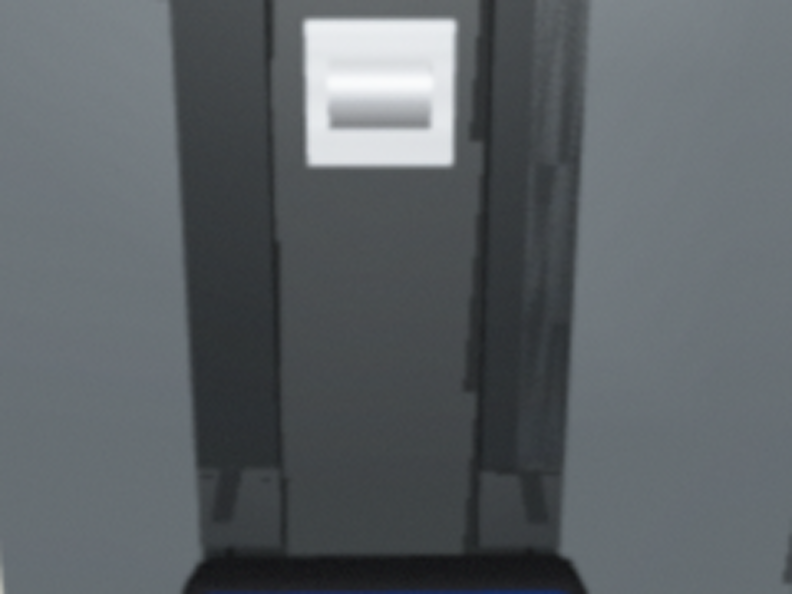

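The gap between the lips is centred at x of about 381 in the crop, and the pack at about 385. The pack is therefore about 0.5 mm to the right, so I'll shift +0.5 mm in y while sliding.

```bash
python3 -m handwheel '.2 .05 .09 0 0 0 .5;.45 .07 .21 0 0 0 .5;.68 .08 .32 0 0 0 .5;.9 .09 .42 0 0 0 .5;1.13 .1 .53 0 0 0 .5;1.36 .11 .63 0 0 0 .5;1.36 .11 .63 0 0 0 .5;1.36 .11 .63 0 0 0 .5' 
python3 -c "
from h import *
print(inshoe(),shoe()[1].T@status.observe()['ft_force'])"
```

```text
time_s: 8.12
position: [0.5543, -0.166, 0.0774]
tool_rot: [[0.907, 0.039, 0.42], [0.036, -0.999, 0.016], [0.42, 0.001, -0.907]]
ft_force: [-7.1, 0.1, 5.0]
grip_width: 0.0533
gripper_force: 65.7
[-0.0728  0.0003  0.015 ] [-4.34184799  0.35838037  7.53319322]
```

```bash
python3 -m handwheel '-.02 0 .05 0 0 0 .5;.21 .01 .15 0 0 0 .5;.43 .02 .26 0 0 0 .5;.66 .03 .37 0 0 0 .5;.89 .04 .47 0 0 0 .5;.89 .04 .47 0 0 0 .5;.89 .04 .47 0 0 0 .5' 
python3 -c "
from h import *
print(inshoe(),shoe()[1].T@status.observe()['ft_force'])"
```

```text
time_s: 8.7
position: [0.564, -0.1658, 0.0821]
tool_rot: [[0.906, 0.039, 0.421], [0.036, -0.999, 0.015], [0.421, 0.001, -0.907]]
ft_force: [1.0, 0.2, -3.7]
grip_width: 0.0534
gripper_force: 64.9
[-0.0621  0.0001  0.0152] [-0.69984085  0.15544393 -3.79108556]
```

```bash
python3 -m handwheel '.23 .01 .1 0 0 0 .5;.45 .02 .21 0 0 0 .5;.68 .03 .31 0 0 0 .5;.91 .04 .41 0 0 0 .5;1.13 .05 .52 0 0 0 .5;1.36 .06 .62 0 0 0 .5;1.36 .06 .62 0 0 0 .5;1.36 .06 .62 0 0 0 .5' 
python3 -c "
from h import *
print(inshoe(),shoe()[1].T@status.observe()['ft_force'])"
python3 -m handwheel '.23 .01 .1 0 0 0 .5;.45 .02 .21 0 0 0 .5;.68 .03 .31 0 0 0 .5;.91 .04 .41 0 0 0 .5;1.13 .05 .52 0 0 0 .5;1.36 .06 .62 0 0 0 .5;1.36 .06 .62 0 0 0 .5;1.36 .06 .62 0 0 0 .5' 
python3 -c "
from h import *
print(inshoe(),shoe()[1].T@status.observe()['ft_force'])"
```

```text
time_s: 9.37
position: [0.5775, -0.1652, 0.0884]
tool_rot: [[0.906, 0.039, 0.421], [0.036, -0.999, 0.015], [0.421, 0.001, -0.907]]
ft_force: [-0.7, 0.4, -3.1]
grip_width: 0.0532
gripper_force: 64.9
[-0.0472  0.0002  0.0152] [-1.97174895  0.43183715 -2.54722491]
time_s: 10.03
position: [0.5912, -0.1647, 0.0947]
tool_rot: [[0.906, 0.039, 0.421], [0.036, -0.999, 0.015], [0.421, 0.002, -0.907]]
ft_force: [0.7, 0.4, -1.3]
grip_width: 0.0531
gripper_force: 64.8
[-0.0321  0.0002  0.0151] [ 0.1312514   0.38665038 -1.50679627]
```

```bash
python3 -m handwheel '.23 .01 .1 0 0 0 .5;.45 .02 .21 0 0 0 .5;.68 .03 .31 0 0 0 .5;.91 .04 .41 0 0 0 .5;1.13 .05 .52 0 0 0 .5;1.36 .06 .62 0 0 0 .5;1.36 .06 .62 0 0 0 .5;1.36 .06 .62 0 0 0 .5' 
python3 -c "
from h import *
print(inshoe(),shoe()[1].T@status.observe()['ft_force'])"
python3 -m handwheel '.23 .01 .1 0 0 0 .5;.45 .02 .21 0 0 0 .5;.68 .03 .31 0 0 0 .5;.91 .04 .41 0 0 0 .5;.91 .04 .41 0 0 0 .5;.91 .04 .41 0 0 0 .5' 
python3 -c "
from h import *
print(inshoe(),shoe()[1].T@status.observe()['ft_force'])"
```

```text
time_s: 10.7
position: [0.6046, -0.1639, 0.1009]
tool_rot: [[0.906, 0.039, 0.421], [0.036, -0.999, 0.015], [0.421, 0.001, -0.907]]
ft_force: [-5.0, 1.2, 1.4]
grip_width: 0.0536
gripper_force: 65.4
[-0.0173  0.0004  0.0151] [-3.92650746  1.37744606  3.3277882 ]
time_s: 11.2
position: [0.6139, -0.1636, 0.1054]
tool_rot: [[0.906, 0.039, 0.421], [0.036, -0.999, 0.015], [0.422, 0.002, -0.907]]
ft_force: [-5.3, 1.1, 3.7]
grip_width: 0.0534
gripper_force: 65.6
[-0.007   0.0003  0.0152] [-3.17016933  1.26625833  5.55277325]
```

Riding over the roller. Push on in small steps until the wall.

```bash
for i in 1 2; do python3 -m handwheel '.14 0 .06 0 0 0 .5;.27 .01 .12 0 0 0 .5;.36 .01 .17 0 0 0 .5;.36 .01 .17 0 0 0 .5;.36 .01 .17 0 0 0 .5' | head -1
python3 -c "
from h import *
print(inshoe(),shoe()[1].T@status.observe()['ft_force'])"; done
```

```text
time_s: 11.62
[-0.0033  0.0002  0.0151] [-3.95590634  0.84046991  4.76127541]
time_s: 12.03
[ 0.0017 -0.0001  0.0151] [2.43445498 1.47831833 1.91473216]
```

```bash
for i in 1 2; do python3 -m handwheel '.09 0 .04 0 0 0 .5;.18 .01 .08 0 0 0 .5;.18 .01 .08 0 0 0 .5;.18 .01 .08 0 0 0 .5' | head -1
python3 -c "
from h import *
print(inshoe(),shoe()[1].T@status.observe()['ft_force'])"; done
```

```text
time_s: 12.37
[0.0028 0.0001 0.015 ] [0.59280295 0.54040216 5.71040653]
time_s: 12.7
[0.0036 0.0002 0.015 ] [-5.17924076 -0.58120173 10.7296505 ]
```

```bash
for i in 1 2; do python3 -m handwheel '.07 0 .07 0 0 0 .5;.16 .01 .11 0 0 0 .5;.16 .01 .11 0 0 0 .5;.16 .01 .11 0 0 0 .5' | head -1
python3 -c "
from h import *
print(inshoe(),shoe()[1].T@status.observe()['ft_force'])"; done
```

```text
time_s: 13.03
[0.0046 0.0005 0.0151] [-7.93283728 -1.53561895 11.72500036]
time_s: 13.37
[0.0046 0.0006 0.0151] [-16.28883655  -2.1161918   14.33863239]
```

It stops firmly at x = 4.6 mm with 16 N, so it is at the wall, and the force reversal at about 3 mm short was the catch dropping in. Relax the push, open partly and look.

```bash
python3 -m handwheel '-.12 0 -.05 0 0 0 .5;-.12 0 -.05 0 0 0 .5;-.12 0 -.05 0 0 0 .73;-.12 0 -.05 0 0 0 .73;-.12 0 -.05 0 0 0 .73;-.12 0 -.05 0 0 0 .73;-.12 0 -.05 0 0 0 .73'
python3 -m handwheel '-.4 0 .9 0 0 0 .73;-1.2 0 2.7 0 0 0 .73;-2.5 0 5.4 0 0 0 .73;-4.2 0 9 0 0 0 .73;-5 0 10.8 0 0 0 .73;-5 0 10.8 0 0 0 .73;-5 0 10.8 0 0 0 .73'
python3 -c "
from h import *
print(inshoe())
snap('wrist','w4');snap('side','d4');crop('d4',250,90,160,130,3,'d4z')
a=cv2.imread('pics/w4.png');b=cv2.imread('pics/d4z.png');c=np.zeros((600,800,3),np.uint8)
c[:300,:480]=cv2.resize(a,(480,300));c[300:,:369]=cv2.resize(b,(369,300))
c[300:,369:]=cv2.resize(a[0:250,220:580],(431,300));cv2.imwrite('pics/m4.png',c)"
```

```text
time_s: 13.95
position: [0.6266, -0.1629, 0.1115]
tool_rot: [[0.906, 0.039, 0.421], [0.036, -0.999, 0.015], [0.421, 0.001, -0.907]]
ft_force: [-0.8, 0.4, -0.2]
grip_width: 0.0623
gripper_force: 0.0
time_s: 14.53
position: [0.5763, -0.1632, 0.221]
tool_rot: [[0.905, 0.038, 0.423], [0.036, -0.999, 0.013], [0.423, 0.003, -0.906]]
ft_force: [0.0, -0.3, -1.0]
grip_width: 0.0625
gripper_force: 0.0
[0.0079 0.0022 0.1359]
```

View pics/w4.png

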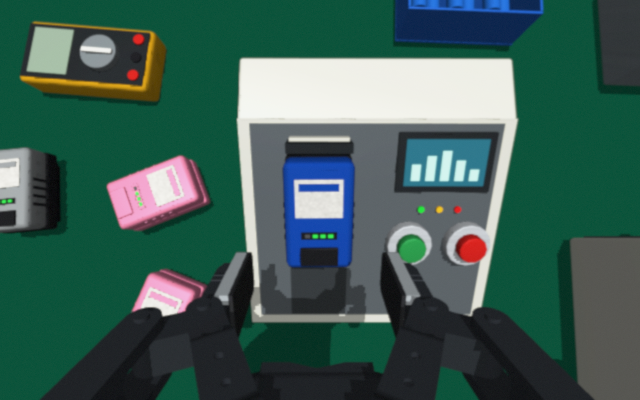

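The pack has stayed against the end wall: its leading edge is at row 156, with the wall just above it. The green top is at (411,249) and the red at (471,248). Now I'll locate green in the shoe frame.

```bash
python3 - <<'E'
from h import *
o,M=shoe()
for n,u,v,h in(("green",411,249,.022),("red",471,248,.022),("packfront",319,157,.054),("packrear",320,266,.054),("fl",254,319,0),("fr",482,321,0)):
    c,d=ray("w4",u,v);t=(h-M[:,2]@(c-o))/(M[:,2]@d);print(n,np.round(M.T@(c+t*d-o)*1000,1))
print(goal(-.044,-.0845,.06),goal(-.044,-.0845,.03),goal(-.044,-.0845,.012))
E
```

```text
green [-42.3 -83.3  22. ]
red [ -41.4 -137.    22. ]
packfront [47.2 -0.3 54. ]
packrear [-40.8  -1.2  54. ]
fl [-135.2   67.5    0. ]
fr [-138.4 -173.6    0. ]
(array([-1.14, -8.76, -8.83]), array([ 0.04, -0.18,  0.06])) (array([  0.12,  -8.71, -11.55]), array([ 0.04, -0.18,  0.06])) (array([  0.88,  -8.68, -13.18]), array([ 0.04, -0.18,  0.06]))
```

```bash
python3 -m handwheel '0 -3 0 0 0 0 .4;0 -6 0 0 0 0 0;0 -8.7 0 0 0 0 0;-.4 -8.7 -3 0 0 0 0;-.8 -8.7 -6 0 0 0 0;-1.1 -8.7 -8.8 0 0 0 0;-1.1 -8.7 -8.8 0 0 0 0;-1.1 -8.7 -8.8 0 0 0 0'
python3 - <<'E'
from h import *
print(inshoe(),status.observe()["grip_width"],goal(-.0435,-.084,.028),goal(-.0435,-.084,.0165))
snap('wrist','w5');crop('w5',240,60,320,240,2,'w5z')
E
```

```text
time_s: 15.3
position: [0.5653, -0.2497, 0.13]
tool_rot: [[0.908, 0.038, 0.418], [0.034, -0.999, 0.018], [0.418, -0.002, -0.908]]
ft_force: [0.2, 0.3, 0.7]
grip_width: -0.0002
gripper_force: 0.0
[-0.0437 -0.0837  0.0595] -0.0001751491151495929 (array([ 1.35,  0.03, -2.84]), array([-0.09, -0.27,  0.07])) (array([ 1.84,  0.04, -3.89]), array([-0.09, -0.27,  0.07]))
```

View pics/w5.png

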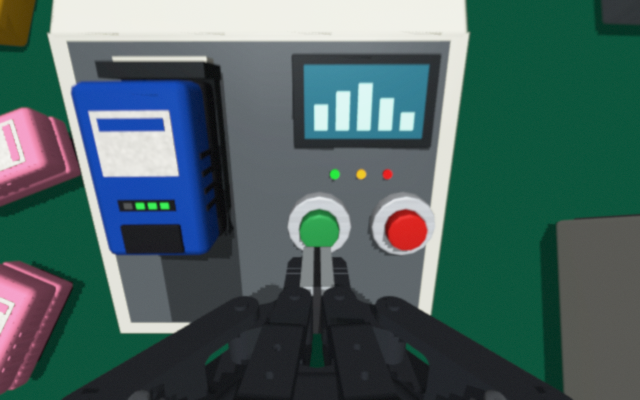

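The shut fingertips at (317,250) line up with the green button at (319,230), with the pack seated and red well clear. Press.

```bash
python3 -m handwheel '.5 0 -1 0 0 0 0;1 0 -2 0 0 0 0;1.35 0 -2.85 0 0 0 0;1.55 0 -3.3 0 0 0 0;1.7 0 -3.6 0 0 0 0;1.86 0 -3.93 0 0 0 0;1.86 0 -3.93 0 0 0 0;1.86 0 -3.93 0 0 0 0'
python3 -c "
from h import *
print(inshoe(),shoe()[1].T@status.observe()['ft_force'])"
```

```text
time_s: 16.02
position: [0.5839, -0.2498, 0.0923]
tool_rot: [[0.907, 0.039, 0.42], [0.036, -0.999, 0.016], [0.421, 0.001, -0.907]]
ft_force: [-3.5, 2.9, 3.0]
grip_width: -0.0003
gripper_force: 1.9
[-0.0428 -0.0846  0.0174] [-1.75845963  3.02255421  4.18179709]
```

```bash
python3 -m handwheel '.06 0 -.12 0 0 0 0;.12 0 -.25 0 0 0 0;.12 0 -.25 0 0 0 0;.12 0 -.25 0 0 0 0'
python3 -c "
from h import *
print(inshoe(),shoe()[1].T@status.observe()['ft_force'])"
```

```text
time_s: 16.35
position: [0.5849, -0.2499, 0.0908]
tool_rot: [[0.906, 0.039, 0.421], [0.036, -0.999, 0.015], [0.421, 0.002, -0.907]]
ft_force: [-10.6, 4.3, 11.3]
grip_width: -0.0
gripper_force: 7.1
[-0.0425 -0.0848  0.0156] [-4.67048102  4.6807781  14.60532514]
```

The button has bottomed out, with 14.6 N at z = 15.6 mm. Release it, retreat and check.

```bash
python3 -m handwheel '-.4 0 .9 0 0 0 0;-1.2 0 2.7 0 0 0 0;-2.5 0 5.4 0 0 0 0;-4.2 0 9 0 0 0 0;-5.5 2 12 0 0 0 0;-5.5 4 12 0 0 0 0;-5.5 5 12 0 0 0 0;-5.5 5 12 0 0 0 0'
python3 -m handwheel '0 0 0 0 0 0 0;0 0 0 0 0 0 0;0 0 0 0 0 0 0;0 0 0 0 0 0 0'
python3 - <<'E'
from h import *
snap('wrist','w6')
E
```

```text
time_s: 17.02
position: [0.5301, -0.1985, 0.21]
tool_rot: [[0.906, 0.04, 0.421], [0.037, -0.999, 0.015], [0.421, 0.002, -0.907]]
ft_force: [-0.4, -0.6, 0.0]
grip_width: 0.0
gripper_force: 0.0
time_s: 17.35
position: [0.5304, -0.2007, 0.209]
tool_rot: [[0.907, 0.038, 0.42], [0.035, -0.999, 0.015], [0.42, 0.001, -0.907]]
ft_force: [0.3, 0.3, -0.9]
grip_width: -0.0
gripper_force: 0.0
```

View pics/w6.png

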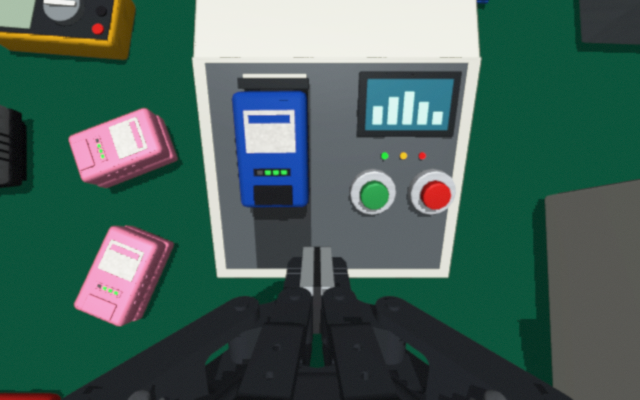

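The pack is still home at (272,150), the green button (374,194) is out again, and the arm is clear of everything. Handing in.

```bash
python3 -c "
from rig import env
print(env.close_job())"
```

```text
the job is handed in; nothing more can be done
None
```

I slid the blue pack home against the end wall, where it stayed after release; I then pressed the green button fully in, released it, and handed the job in at about 17 s (no verdict was returned).

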